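# Move a charged cell from the charger into its spring-contact holder

### The job

Press the charger's ejector lever right down so that the battery cell rises out of its pocket, then take the cell out, lay it lengthwise in the V-rest and let go of it. Take it again and load the holder: put the flat end under the lip and push it against the spring with the button end still raised, then tip the button end down behind the contact wall until the cell lies level and fully home, and let go. Do not drop the cell on the table, and leave the other things on the bench where they are.

Things in the scene. Friction and masses are not known exactly. Their poses are not given: they have to be found in the camera images.
- cell: The battery cell: grey cylinder 26 mm in diameter, 65 mm long, with a steel button (10 mm diameter, 3 mm tall) in the centre of one end and a black band at that end; about 95 g. Origin at the centre of the cylinder; +x along its axis to the button end. It starts in the charger's pocket, button end up, wholly below the mouth.
- cell_button (a point): Tip of the cell's button, 35.5 mm from the cell's origin along its +x.
- cell_flat (a point): Centre of the cell's flat end, 32.5 mm from the cell's origin along its -x.
- charger: Fixed charger: grey base 110 x 100 x 10 mm (centred at x 5, y 18 mm) and a black square sleeve, 37 mm wide (y) and 36 mm deep outside, that leans 45 deg to the front. Origin on the table in the sleeve's middle plane; -x is its front, z up. The sleeve's mouth rim goes from z 57 mm (front) to 82 mm (back); a 14 mm wide tongue runs on under the cell for 20 mm beyond the mouth.
- charger_mouth (a point): Point where the pocket's axis crosses the plane of the mouth: (-26, 0, 69) mm in the charger's frame. The axis runs up and to the front along (-0.707, 0, 0.707). With the lever fully down the cell has risen 38 mm along the axis: its origin is then 1.5 mm outside this point, 34 mm of the cylinder and the button stand out, and it stays up.
- ejector (a joint): The charger's ejector lever, on its +y side, hinged 40 mm behind the charger's origin at z 60 mm, arm 55 mm to the front: 0 = up, as at the start, 0.6 rad = fully down (stop). It takes about 4 N at the pad and stays where it is left. The cell rises 63 mm per rad.
- ejector_pad (a point): Centre of the top of the lever's 26 x 26 mm steel press pad, beside the sleeve. In the charger's frame it goes from (-11, 51, 81) mm, lever up, to (-14, 51, 49) mm, lever fully down.
- rest: Fixed V-rest: narrow steel V groove along its x, 50 mm long and 19 mm wide outside, open at both ends, on an aluminium base 75 x 55 x 8 mm. Origin on the table under its centre. A cell lying in it has its axis along x at z 48 mm; the groove's lips are about 10 mm below that axis, so fingers pass on both sides down to the base.
- holder: Fixed black battery holder, base 128 x 58 x 10 mm, bay along its x, the contact wall for the button at its -x end, the spring under a lip at its +x end. Origin on the table under the bay. The cell's seat is a narrow V, 19 mm wide, open to fingers on both sides between the wall and the spring's housing (x -37 to 28 mm).
- holder_seat (a point): Where the origin of the seated cell lies: (-1.5, 0, 45) mm in the holder's frame. The seated cell is level with its +x pointing to the holder's -x. On the way in, a cell leaning 25 to 30 deg (button end up) with its flat end low before the spring passes clear over the contact wall and under the lip.
- holder_lip (a point): Middle of the lower edge of the lip over the spring end: (28, 0, 65) mm in the holder's frame. The lip is 5 mm thick and runs from here to the housing's end at x 63 mm; below it side cheeks stand 38 mm apart.
- holder_wall (a point): Middle of the top inner edge of the contact wall: (-37, 0, 53) mm in the holder's frame. The wall is 8 mm thick and 34 mm wide; the button rests on its inner face, which looks to +x.
- spring (a joint): Travel of the holder's spring contact, a steel plate 22 mm wide, 28 mm tall, centred at z 45 mm: 0 = free, its face at x 24 mm in the holder's frame; grows as it is pushed to +x, stop at 0.017 m. Stiffness 0.8 N/mm. A seated cell keeps it at 0.007 m (6 N); tipping a cell in takes up to 0.0095 m.
- jar: Bystander: flux jar, 40 mm diameter, 45 mm tall, origin under its centre.
- spool: Bystander: solder spool standing on its flange, 42 mm diameter, 36 mm tall, origin under its centre.
- phone: Bystander: phone lying flat, 72 x 148 x 8 mm (x, y, z), origin under its centre.
- screwdriver: Bystander: screwdriver lying along its x, 160 mm long.
- tray: Bystander: white parts tray 80 x 120 x 22 mm, origin under its centre.
- mouse: Bystander: computer mouse 100 x 58 x 32 mm, origin under its centre.
- pliers: Bystander: pliers lying along their x, 115 mm long, 12 mm tall.

How it is judged (in metres and radians):
On the way, in this order (a step that is already met when the one before it is completed fails the run):
1. the ejector lever is fully down and the cell stands raised in the charger's pocket (value of joint ejector above 0.52 rad and z of cell_button in the frame of charger above 0.088 m and y of cell in the frame of charger between -0.006 and 0.006 m and x of cell in the frame of charger above -0.04 m), for 0.2 s.
2. the cell lies in the V-rest, let go (x of cell in the frame of rest between -0.025 and 0.025 m and y of cell in the frame of rest between -0.005 and 0.005 m and z of cell in the frame of rest between 0.043 and 0.053 m and angle between the x axis of cell and the x axis of rest, either way round below 0.15 rad and contact force between the fingers and cell below 0.1 N and linear speed of cell below 0.02 m/s), for 0.2 s.
3. the flat end presses the spring in while the button end is still raised (value of joint spring above 0.003 m and angle between cell's own x axis and vertical below 1.47 rad and distance between cell_flat and holder below 0.08 m), for 0.1 s.
At the end, for the whole second after the job is handed in: The cell lies level in the holder's bay, button against the contact wall and flat end on the compressed spring (4 mm or more), within 3.5 mm lengthwise, 5 mm sideways, 4 mm in height and 0.1 rad of its seat, at rest and released (x of cell in the frame of holder between -0.005 and 0.002 m and y of cell in the frame of holder between -0.005 and 0.005 m and z of cell in the frame of holder between 0.041 and 0.049 m and x of cell_button in the frame of holder below -0.033 m and angle between the x axis of cell and the x axis of holder, either way round below 0.1 rad and value of joint spring above 0.004 m and contact force between the fingers and cell below 0.1 N and linear speed of cell below 0.02 m/s); the robot touches nothing.
It fails at once if the cell is dropped on the table (height (world z) of cell below 0.022 m).
It fails at once if a bystander on the bench is shifted by more than 30 mm (distance of any of jar, spool, phone, screwdriver, tray, mouse, pliers from where it was at the start of the episode above 0.03 m).
It also fails if it takes over 64 s, if anything falls off the work surface, if the arm or the gripper's body presses on something with over 40 N, if the wrist force passes 120 N, or if a joint passes its speed limit or range.

### The arm

A 6-joint arm with a two-finger parallel gripper is mounted at the origin on the work surface. World frame = base frame: x ahead of the robot, y to its left, z up, the work surface at z = 0. Lengths are in mm, angles in rad, forces in N, time in s.
With the tool pointing down it reaches from about 350 to 975 mm from the base axis. Payload 7.1 kg.
Tool frame: the origin (TCP) lies between the finger pads; the fingertips stand 17 mm ahead of it and the grasp point (between the pads) lies 2 mm behind it; z points along the fingers, y is the line along which they close (so a half turn about z gives the same grasp; the last joint's range is limited). The gripper opens to 88 mm and grips with 3 to 60 N. Pads are 20 mm wide; open, the fingers measure 115 mm over their backs; the gripper's body (75 mm by 178 mm) begins 61 mm behind the grasp point.
Start: joints at [-1.196, 0.423, 1.63, -0, 1.089, -0.019], TCP at [239.828, -577.137, 239.675] pointing down, gripper open.
Joint ranges: [-3, 3], [-0.9, 2.11], [0.09, 2.58], [-1.31, 4.45], [0.11, 2.69], [-2.54, 2.54]. Speed limits (rad/s): [2.39, 2.39, 3.01, 3.14, 3.14, 3.14].

### API

Orientations are given as a rotation vector (axis times angle).
In Python, from workcell import ctrl gives the robot as it stands.
- The arm moves only by the shell command python3 jog.py [OPENING], which reads ROWS from standard input. ROWS is a JSON list of rows, 1 to 5 of them, each written [[dx, dy, dz], [rx, ry, rz]]: dx, dy, dz in mm, then a rotation vector rx, ry, rz in rad; each row shifts and turns the commanded pose from where the row before left it, along the tool's axes as they then stand; what a row does not reach is not made up. A row lasts 1/12 s, in which the tool goes at most 41.7 mm and 0.125 rad, less where a joint would pass 70% of its speed; a pose out of reach is approached as far as the arm can. OPENING is the finger opening in mm, set as the command begins (- or left out keeps the last). The fingers move at their own pace and stop on an object; the grip force is fixed at half the most. Time passes only in rows, so rows that do not move let the fingers close. It prints the time, the measured TCP pose, the force, the opening and the grip force at its end. Input that does not fit is refused with a message, and nothing moves.
- ctrl.get_obs(): the state, without advancing time (a new reading comes with each control period).
- ctrl.get_image(name): name is "scene" or "side" or "wrist"; returns a dict with "img" (400x640x3 uint8, red, green, blue), "fx", "fy", "cx", "cy" (pixels), "R" (3x3) and "t" (3): a world point X has camera coordinates R X + t. Camera axes: x right, y down, z forward; pixel columns grow to the right and rows downward; lengths in mm; the calibration is good to about 2 mm. A picture is of the moment at which its call begins. There is no depth.
- ctrl.close_job(): hands the job in; it is judged then, once.
The state is a dict: "t": time; "qpos": joint angles; "qvel": joint speeds; "joint_torque": joint torques, N m; "ee_pos": TCP position; "orientation": TCP orientation; "ft_force": force on the tool from outside, world axes, zero at the start; "moment": the same for the moment, N m; "width": finger opening in mm; "grasp_force": force on a finger pad.
Only numpy, scipy, OpenCV 4.12 (cv2) and the standard library are available. Lean on these libraries where they do the work, as an engineer would, in place of code of your own. Each camera call takes 0.05 s, during which the arm holds its last target. There are 200 camera calls.

## Working session

There is one attempt and no reset: what is moved stays moved. The work goes in short steps, Python scripts to look and compute and a shell command to move; the robot and the scene stay as the last step left them, time stands still between calls to the robot, and variables do not carry over. Pictures are saved under pics/ and viewed, at most 10 in all, crops included, and the job is handed in when it is done.

```bash
ls; mkdir -p pics
python3 - <<'E'
from workcell import ctrl
import cv2
o=ctrl.get_obs();print(o)
for n in("scene","side"):
    d=ctrl.get_image(n);cv2.imwrite(f"pics/{n}0.png",d["img"][:,:,::-1]);print(n,d["fx"],d["fy"],d["cx"],d["cy"],d["R"],d["t"])
E
```

```text
jog.py
pics
workcell.py
{'t': 0.0, 'qpos': array([-1.19600623e+00,  4.23861941e-01,  1.63070282e+00, -2.10523148e-05,
        1.08860192e+00, -1.89977095e-02]), 'qvel': array([ 5.92914674e-04, -1.02188406e-03,  1.53613848e-03,  4.50973243e-04,
        7.04264279e-05,  4.26625637e-04]), 'joint_torque': array([ 2.24141499e-03, -5.44622862e+01, -2.73670113e+01,  6.44716923e-02,
        2.28320021e-02, -1.37287293e-04]), 'ee_pos': array([ 239.62680495, -576.65006174,  238.88347269]), 'orientation': array([-3.07937468e+00, -6.14284175e-01,  4.66123165e-04]), 'ft_force': array([ 0.22565304,  0.6158739 , -0.4989428 ]), 'moment': array([ 0.01599027, -0.01160926, -0.03737408]), 'grasp_force': 0.0, 'width': 88.04176031524877}
scene 384.57832207282206 384.57832207282206 316.9766307109144 197.8207769078681 [[ 0.90584527  0.42319856 -0.0186368 ]
 [ 0.32438765 -0.72129312 -0.61197131]
 [-0.27242797  0.54830577 -0.79066035]] [-514.45395879 -119.62199052 1095.63594442]
side 416.5257392543673 416.5257392543673 315.27376810928087 197.17776461775233 [[ 0.94036086 -0.34010069 -0.00727884]
 [-0.26570511 -0.72096344 -0.64000978]
 [ 0.21241998  0.60377417 -0.76833229]] [-518.02408396  212.09670532  847.59176059]
```
View pics/scene0.png

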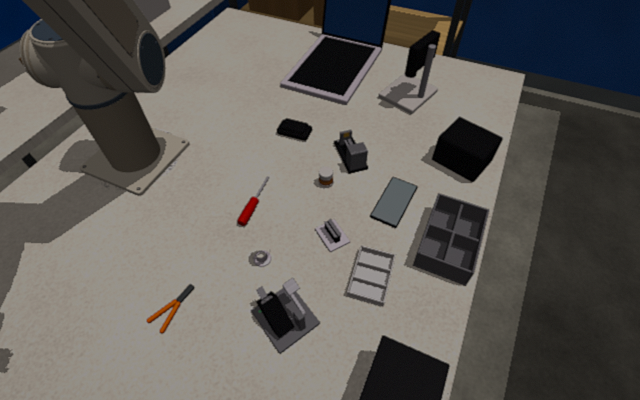

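View pics/side0.png

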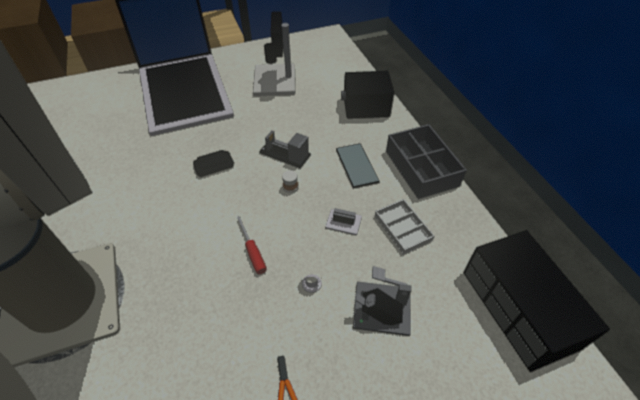

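Run:
```python
import cv2,numpy as np
s=cv2.imread("pics/scene0.png");d=cv2.imread("pics/side0.png")
def c(im,x,y,w,h,k):
    o=cv2.resize(im[y:y+h,x:x+w],None,fx=k,fy=k,interpolation=cv2.INTER_CUBIC)
    o=cv2.convertScaleAbs(o,alpha=1.5,beta=10)
    for i in range(0,w,10): cv2.line(o,(i*k,0),(i*k,6 if i%20 else 12),(0,0,255),1)
    for i in range(0,h,10): cv2.line(o,(0,i*k),(6 if i%20 else 12,i*k),(0,0,255),1)
    return o
a=np.hstack([c(s,245,270,80,85,5),c(d,345,260,80,85,5)]);cv2.imwrite("pics/m1.png",a)
b=np.vstack([np.hstack([c(s,308,212,50,42,8),c(d,320,200,50,42,8)])[:, :800],np.hstack([c(s,325,125,50,32+10,6),c(d,255,125,60,42,6)])[:, :800] if 0 else np.hstack([c(s,325,125,57,50,7)[:, :400],c(d,257,125,57,50,7)[:250*7,:400]])[:264]])
cv2.imwrite("pics/m2.png",np.vstack([np.hstack([c(s,308,212,44,42,6),c(d,320,200,44,42,6)]),np.hstack([c(s,328,125,44,50,6),c(d,257,125,56,50,6)[:, :264+72]])[:, :528]] ) if 0 else b); print(a.shape,b.shape)
```

```text
Traceback (most recent call last):
ValueError: all the input array dimensions except for the concatenation axis must match exactly, but along dimension 1, the array at index 0 has size 800 and the array at index 1 has size 798
```

View pics/m1.png

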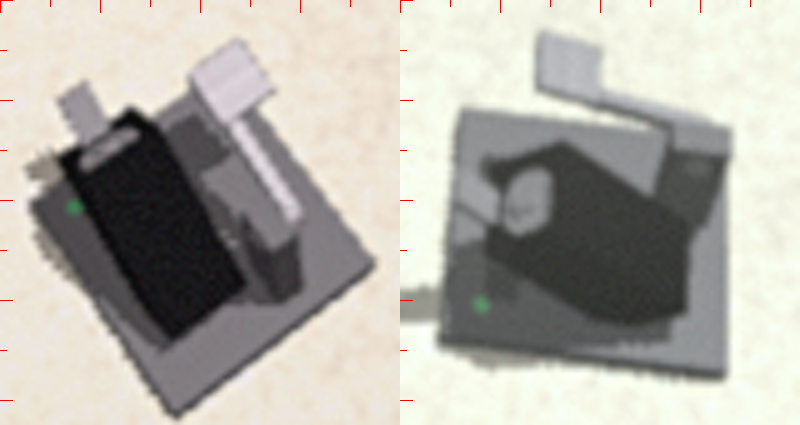

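```bash
cat > h.py <<'E'
import numpy as np, cv2
from scipy.optimize import least_squares
from scipy.spatial.transform import Rotation as R
CAM={'scene':(384.578,316.977,197.821,[[0.90584527,0.42319856,-0.0186368],[0.32438765,-0.72129312,-0.61197131],[-0.27242797,0.54830577,-0.79066035]],[-514.45395879,-119.62199052,1095.63594442]),
'side':(416.5257,315.2738,197.1778,[[0.94036086,-0.34010069,-0.00727884],[-0.26570511,-0.72096344,-0.64000978],[0.21241998,0.60377417,-0.76833229]],[-518.02408396,212.09670532,847.59176059])}
def addcam(n,d): CAM[n]=(d["fx"],d["cx"],d["cy"],d["R"],d["t"])
def proj(n,X):
    f,cx,cy,Rm,t=CAM[n];p=np.asarray(X)@np.array(Rm).T+t
    return np.stack([f*p[...,0]/p[...,2]+cx,f*p[...,1]/p[...,2]+cy],-1)
def tri(obs): # [(cam,u,v)]
    return least_squares(lambda X:np.concatenate([proj(n,X)-[u,v] for n,u,v in obs]),[500,0,50]).x
def toW(p,X): 
    X=np.atleast_2d(X);return R.from_euler('z',p[2]).apply(X)+[p[0],p[1],0]
def fit(obs,p0): # [(cam,(x,y,z),(u,v))]
    f=lambda p:np.concatenate([proj(n,toW(p,X)[0])-np.array(uv) for n,X,uv in obs])
    r=least_squares(f,p0,loss='soft_l1');return r.x,f(r.x).reshape(-1,2)
def crop(im,x,y,w,h,k):
    o=cv2.convertScaleAbs(cv2.resize(im[y:y+h,x:x+w],None,fx=k,fy=k,interpolation=cv2.INTER_CUBIC),alpha=1.5,beta=10)
    for i in range(0,w,10): cv2.line(o,(i*k,0),(i*k,6),(0,0,255),1)
    for i in range(0,h,10): cv2.line(o,(0,i*k),(6,i*k),(0,0,255),1)
    return o
E
python3 - <<'E'
from h import *
s=cv2.imread("pics/scene0.png");d=cv2.imread("pics/side0.png")
cv2.imwrite("pics/m2.png",np.vstack([np.hstack([crop(s,308,212,50,38,7),crop(d,320,200,50,38,7)]),np.hstack([crop(s,328,125,50,47,7),crop(d,257,125,50+0,47,7)])]))
c=lambda u,v:(u/5+245,v/5+270); e=lambda u,v:((u-400)/5+345,v/5+260)
o=[('scene',(-11,51,81),c(232,81)),('scene',(-50,-32,10),c(30,205)),('scene',(60,-32,10),c(177,412)),('scene',(60,68,10),c(375,263)),
('side',(-11,51,81),e(570,67)),('side',(-50,68,10),e(460,108)),('side',(60,68,10),e(730,130)),('side',(60,-32,10),e(725,372)),('side',(-50,-32,10),e(438,343))]
p,r=fit(o,[600,-300,0]);print(p);print(r.round(2))
print(tri([('scene',*c(232,81)),('side',*e(570,67))]),toW(p,[(-11,51,81),(-26,0,69)]))
E
```

```text
[ 5.94135170e+02 -2.52486627e+02 -4.74030668e-01]
[[-0.43  0.06]
 [-0.91 -0.75]
 [-0.43  1.05]
 [ 0.51 -0.64]
 [ 0.14 -0.26]
 [-0.37 -0.57]
 [-0.54  0.96]
 [ 1.42  0.09]
 [ 0.7  -1.07]]
[ 607.84553922 -201.19311913   78.9411284 ] [[ 607.62836491 -202.0888723    81.        ]
 [ 571.00204382 -240.61824555   69.        ]]
```

View pics/m2.png

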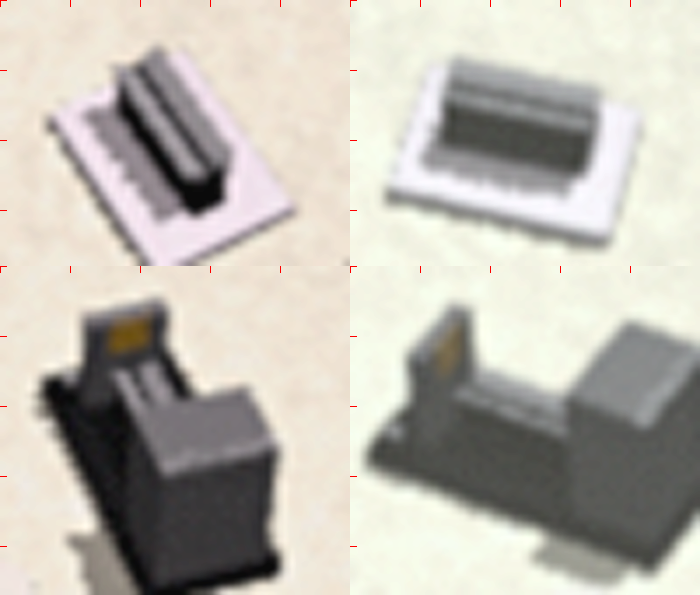

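```bash
python3 - <<'E'
from h import *
c=lambda u,v:(u/7+308,v/7+212); e=lambda u,v:((u-350)/7+320,v/7+200)
o=[('scene',(-37.5,-27.5,8),c(48,120)),('scene',(37.5,27.5,8),c(297,208)),('scene',(-37.5,27.5,8),c(185,52)),('scene',(37.5,-27.5,8),c(152,266)),
('side',(-37.5,27.5,8),e(428,65)),('side',(37.5,27.5,8),e(640,110)),('side',(37.5,-27.5,8),e(608,237)),('side',(-37.5,-27.5,8),e(388,190))]
p,r=fit(o,[700,0,-.4]);print(p,r.round(2).tolist())
c=lambda u,v:(u/7+328,(v-266)/7+125); e=lambda u,v:((u-350)/7+257,(v-266)/7+125)
o=[('scene',(-37,-17,53),c(85,322)),('scene',(-37,17,53),c(165,308)),('scene',(28,0,70),c(190,398)),('scene',(63,0,70),c(221,462)),
('side',(-37,-17,53),e(412,352)),('side',(-37,17,53),e(470,306)),('side',(28,0,70),e(601,357))]
p,r=fit(o,[600,200,-.4]);print(p,r.round(2).tolist())
print(tri([o[2][:1]+o[2][2],o[6][:1]+o[6][2]]),toW(p,(28,0,70)))
E
python3 - <<'E'
import sys;sys.path.insert(0,'.')
from h import *
from workcell import ctrl
d=ctrl.get_image("wrist");o=ctrl.get_obs();Rt=R.from_rotvec(o["orientation"]).as_matrix()
print("cam in tool R",(d["R"]@Rt).round(4),"center",(Rt.T@(-d["R"].T@d["t"]-o["ee_pos"])).round(1),d["fx"])
print(Rt.round(3))
E
```

```text
[615.35301287 -16.79683372  -0.62634602] [[-0.6, -1.24], [-0.14, -0.27], [-0.48, -0.9], [0.26, 1.64], [0.11, -0.5], [0.94, -0.11], [0.48, 0.48], [-0.24, -0.14]]
[552.94681953 250.81350638  -0.8385663 ] [[0.27, 0.45], [0.46, -0.17], [-0.34, -0.42], [-0.02, -0.45], [1.34, 1.41], [-0.02, 0.23], [-0.97, -0.26]]
[573.43106855 227.63311754  70.90290783] [[571.66565215 229.99031486  70.        ]]
cam in tool R [[ 1.000e-03  1.000e+00  3.000e-04]
 [-9.551e-01  1.100e-03 -2.964e-01]
 [-2.964e-01  1.000e-04  9.551e-01]] center [  80.2   -0.3 -146.9] 352.5553165341448
[[ 0.923  0.384 -0.   ]
 [ 0.384 -0.923  0.001]
 [ 0.    -0.001 -1.   ]]
```

```bash
cat >> h.py <<'E'
def toolR(ang,lean=0): # tool x at world yaw ang, raised by lean; z down
    return R.from_euler('z',ang)*R.from_euler('y',-lean)*R.from_euler('x',np.pi)
def delta(o,pos,Rt):
    Rc=R.from_rotvec(o["orientation"]);rel=Rc.inv()*Rt
    print("rotvec local",rel.as_rotvec().round(3)," shift in current axes",Rc.inv().apply(np.array(pos)-o["ee_pos"]).round(1)," in target axes",Rt.inv().apply(np.array(pos)-o["ee_pos"]).round(1), "q",o["qpos"].round(2),"t",round(o["t"],2))
E
for i in 1 2 3; do echo '[[[0, 0, 0], [0, 0, -0.12]], [[0, 0, 0], [0, 0, -0.12]], [[0, 0, 0], [0, 0, -0.12]], [[0, 0, 0], [0, 0, -0.12]], [[0, 0, 0], [0, 0, -0.12]]]' | python3 jog.py 0 ;done
echo '[[[0, 0, 0], [0, 0, -0.12]], [[0, 0, 0], [0, 0, -0.12]], [[0, 0, 0], [0, 0, -0.12]], [[0, 0, 0], [0, 0, -0.113]], [[0, 0, 0], [0, 0, 0]]]' | python3 jog.py 0
python3 - <<'E'
from h import *
from workcell import ctrl
delta(ctrl.get_obs(),[590,-235,240],toolR(np.pi-.474))
E
```

```text
t: 0.57
ee_pos: [239.7, -576.9, 239.3]
orientation: [-2.757, -1.506, -0.0]
ft_force: [-0.2, 0.2, 0.3]
width: 57.9
grasp_force: 0.0
t: 0.98
ee_pos: [239.7, -576.9, 239.3]
orientation: [-2.189, -2.253, -0.0]
ft_force: [-0.4, 0.2, 0.4]
width: 25.0
grasp_force: 0.0
t: 1.4
ee_pos: [239.7, -576.9, 239.3]
orientation: [-1.425, -2.799, -0.001]
ft_force: [-0.1, 1.0, 0.1]
width: 0.2
grasp_force: 0.0
t: 1.82
ee_pos: [239.8, -577.0, 239.4]
orientation: [-0.733, -3.055, -0.001]
ft_force: [-0.6, -0.2, 1.3]
width: 0.2
grasp_force: 0.0
rotvec local [ 0.    -0.     0.003]  shift in current axes [-157.   463.6   -0.5]  in target axes [-155.5  464.1   -0.6] q [-1.2   0.42  1.63 -0.    1.09 -2.3 ] t 1.82
```

```bash
for i in 1 2; do echo '[[[-13, 38.6, 0], [0, 0, 0]], [[-13, 38.6, 0], [0, 0, 0]], [[-13, 38.6, 0], [0, 0, 0]], [[-13, 38.6, 0], [0, 0, 0]], [[-13, 38.6, 0], [0, 0, 0]]]' | python3 jog.py | sed -n 2,3p; done
echo '[[[-13, 38.6, 0], [0, 0, 0]], [[-13, 38.6, 0], [0, 0, 0]], [[0, 0, 0], [0, 0, 0]], [[0, 0, 0], [0, 0, 0]]]' | python3 jog.py | sed -n 1,4p
cat > snap.py <<'E'
import sys,pickle
from h import *
from workcell import ctrl
d=ctrl.get_image(sys.argv[1]);n=sys.argv[2];o=ctrl.get_obs()
cv2.imwrite(f"pics/{n}.png",d["img"][:,:,::-1]);pickle.dump((d["fx"],d["cx"],d["cy"],d["R"],d["t"]),open(f"{n}.pkl","wb"))
print(n,o["t"],o["ee_pos"].round(1),o["qpos"].round(2))
E
python3 snap.py wrist w1
python3 - <<'E'
from h import *
import pickle
CAM['w1']=pickle.load(open('w1.pkl','rb'));p=(594.1,-252.5,-.474)
print(proj('w1',toW(p,[(-11,51,81),(-26,0,69),(-50,-32,10),(-50,68,10),(60,68,10),(60,-32,10)])).round(0))
E
```

```text
ee_pos: [386.8, -433.7, 239.6]
orientation: [-0.746, -3.052, -0.0]
ee_pos: [533.0, -291.5, 239.6]
orientation: [-0.745, -3.052, -0.0]
t: 2.98
ee_pos: [591.4, -234.7, 239.2]
orientation: [-0.738, -3.053, 0.0]
ft_force: [-1.2, -1.2, -0.7]
w1 3.0333 [ 590.3 -235.9  239.2] [-0.4   0.44  1.6  -0.    1.1  -1.49]
[[358. 180.]
 [302. 161.]
 [273. 127.]
 [368. 127.]
 [364. 224.]
 [277. 224.]]
```

View pics/w1.png

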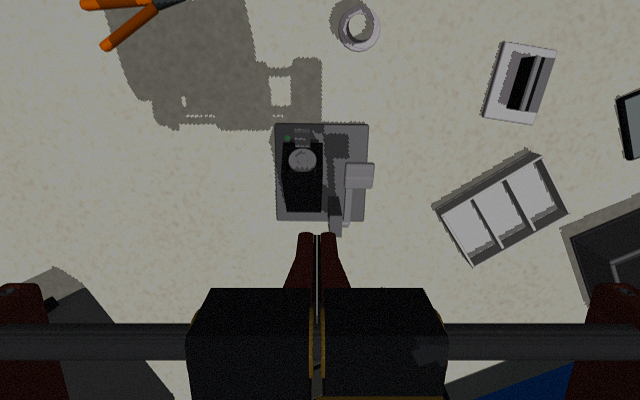

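```bash
cat > fits.py <<'E'
from h import *
import pickle,glob
for f in glob.glob('*.pkl'): CAM[f[:-4]]=pickle.load(open(f,'rb'))
c=lambda u,v:(u/5+245,v/5+270); e=lambda u,v:((u-400)/5+345,v/5+260)
och=[('scene',(-11,51,81),c(232,81)),('scene',(-50,-32,10),c(30,205)),('scene',(60,-32,10),c(177,412)),('scene',(60,68,10),c(375,263)),
('side',(-11,51,81),e(570,67)),('side',(-50,68,10),e(460,108)),('side',(60,68,10),e(730,130)),('side',(60,-32,10),e(725,372)),('side',(-50,-32,10),e(438,343))]
wch=[('w1',(-11,51,81),(359,176)),('w1',(-50,-32,10),(275,124)),('w1',(-50,68,10),(369,124)),('w1',(60,68,10),(366,220)),('w1',(60,-32,10),(275,220))]
c2=lambda u,v:(u/7+308,v/7+212); e2=lambda u,v:((u-350)/7+320,v/7+200)
ore=[('scene',(-37.5,-27.5,8),c2(48,120)),('scene',(37.5,27.5,8),c2(297,208)),('scene',(-37.5,27.5,8),c2(185,52)),('scene',(37.5,-27.5,8),c2(152,266)),
('side',(-37.5,27.5,8),e2(428,65)),('side',(37.5,27.5,8),e2(640,110)),('side',(37.5,-27.5,8),e2(608,237)),('side',(-37.5,-27.5,8),e2(388,190))]
wre=[('w1',(-37.5,-27.5,8),(506,42)),('w1',(-37.5,27.5,8),(556,48)),('w1',(37.5,27.5,8),(533,124)),('w1',(37.5,-27.5,8),(482,118))]
E
python3 - <<'E'
from fits import *
for n,a,b,p0 in(('ch',och,wch,[594,-252,-.474]),('re',ore,wre,[615,-17,-.6])):
    for s in(b,a+b+b): p,r=fit(s,p0);print(n,p.round(3),r[-len(b):].round(1).tolist())
print(tri([('scene',)+och[0][2],('side',)+och[4][2],('w1',359,176)]))
p,_=fit(och+wch*2,[594,-252,-.474]);print(toW(p,[(-11,51,81),(-26,0,69)]))
from workcell import ctrl
delta(ctrl.get_obs(),toW(p,[(-12,52,81+17+12)])[0],toolR(np.pi+p[2]))
E
```

```text
ch [ 5.90854e+02 -2.49904e+02 -4.77000e-01] [[0.3, 0.1], [-0.8, -0.9], [0.2, -0.5], [-1.5, 1.0], [2.2, 0.6]]
ch [ 5.91493e+02 -2.50335e+02 -4.75000e-01] [[0.2, 0.8], [-1.0, -0.1], [-0.0, 0.1], [-1.4, 1.4], [2.2, 1.3]]
re [ 6.11507e+02 -1.37320e+01 -6.01000e-01] [[-3.3, -0.9], [0.3, 0.8], [0.2, 0.4], [0.6, -0.3]]
re [ 6.12112e+02 -1.39050e+01 -6.07000e-01] [[-3.1, -0.3], [0.5, 1.6], [-0.0, 1.1], [0.4, 0.1]]
[ 606.55036628 -199.81820407   75.25815595]
[[ 605.03031563 -199.94941205   81.        ]
 [ 568.37043601 -238.44685646   69.        ]]
rotvec local [-0.    -0.001 -0.   ]  shift in current axes [  4.2  39.7 129.2]  in target axes [  4.3  39.7 129.2] q [-0.4   0.44  1.6  -0.    1.1  -1.49] t 3.03
```

```bash
echo '[[[1, 10, 32], [0, 0, 0]], [[1, 10, 32], [0, 0, 0]], [[1, 10, 32], [0, 0, 0]], [[1, 10, 32], [0, 0, 0]], [[0, 0, 0], [0, 0, 0]]]' | python3 jog.py |grep -E "pos|force"
echo '[[[0, 0, 10], [0, 0, 0]], [[0, 0, 10], [0, 0, 0]], [[0, 0, 8], [0, 0, 0]], [[0, 0, 0], [0, 0, 0]]]' | python3 jog.py |grep -E "t:|pos|force"
echo '[[[0, 0, 8], [0, 0, 0]], [[0, 0, 6], [0, 0, 0]], [[0, 0, 3], [0, 0, 0]], [[0, 0, 0], [0, 0, 0]]]' | python3 jog.py |grep -E "pos|force"
```

```text
ee_pos: [600.3, -198.0, 105.7]
ft_force: [-1.4, 0.5, -0.1]
grasp_force: 0.0
t: 3.78
ee_pos: [605.1, -200.2, 83.8]
ft_force: [0.3, -0.3, 1.0]
grasp_force: 0.0
ee_pos: [606.6, -200.5, 68.8]
ft_force: [-3.1, -0.7, 8.9]
grasp_force: 4.7
```

```bash
echo '[[[0, 0, 2], [0, 0, 0]], [[0, 0, 1], [0, 0, 0]], [[0, 0, 0], [0, 0, 0]]]' | python3 jog.py |grep -E "pos|force"
echo '[[[0, 0, 1], [0, 0, 0]], [[0, 0, 1], [0, 0, 0]], [[0, 0, 0], [0, 0, 0]]]' | python3 jog.py |grep -E "pos|force"
```

```text
ee_pos: [606.8, -200.5, 68.2]
ft_force: [-8.1, 0.2, 28.3]
grasp_force: 14.0
ee_pos: [606.9, -200.6, 67.8]
ft_force: [-13.1, 2.1, 40.8]
grasp_force: 20.7
```

```bash
echo '[[[0, 0, -15], [0, 0, 0]], [[0, 0, -40], [0, 0, 0]], [[0, 0, -40], [0, 0, 0]], [[-5, -15, -40], [0, 0, 0]], [[-5, -15, -30], [0, 0, 0]]]' | python3 jog.py 70|grep -E "pos|force"
echo '[[[0, -15, 0], [0, 0, 0]], [[0, 0, 0], [0, 0, 0]], [[0, 0, 0], [0, 0, 0]]]' | python3 jog.py |grep -E "pos|force"
python3 snap.py wrist w2; python3 snap.py scene s2; python3 snap.py side d2
python3 - <<'E'
from h import *
w=cv2.imread("pics/w2.png");s=cv2.imread("pics/s2.png");d=cv2.imread("pics/d2.png")
a=np.zeros((600,800,3),np.uint8)
a[:,:400]=crop(w,250,90,100,150,4);a[:300,400:]=crop(s,245,270,80,60,5);a[300:,400:]=crop(d,345,260,80,60,5);cv2.imwrite("pics/m3.png",a)
E
```

```text
ee_pos: [601.4, -230.3, 229.8]
ft_force: [0.4, -0.4, -0.4]
grasp_force: 0.0
ee_pos: [593.0, -243.8, 225.5]
ft_force: [0.5, 0.2, -0.5]
grasp_force: 0.0
w2 5.3333 [ 592.8 -243.   224.6] [-0.41  0.46  1.6   0.    1.08 -1.5 ]
s2 5.3833 [ 592.8 -242.6  224.1] [-0.41  0.46  1.6   0.    1.08 -1.5 ]
d2 5.4333 [ 592.9 -242.4  223.9] [-0.41  0.46  1.6   0.    1.08 -1.5 ]
```

View pics/m3.png

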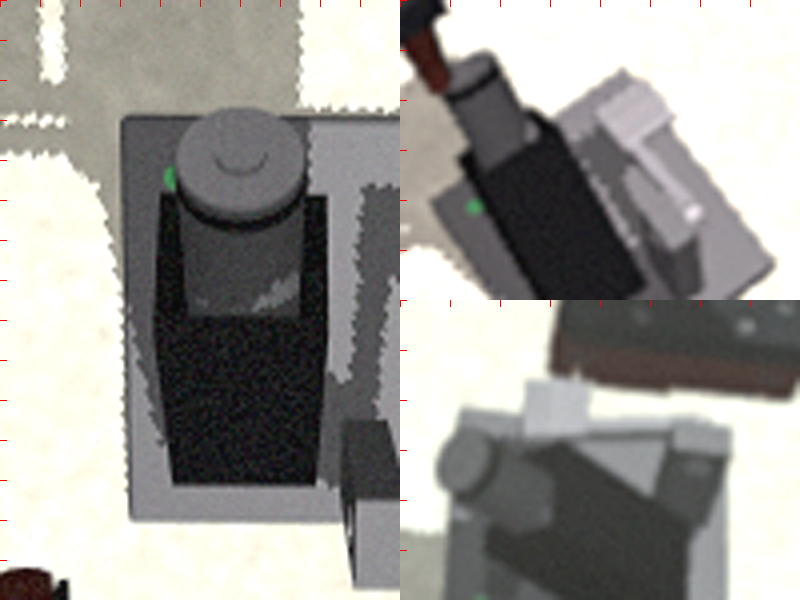

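Run:
```python
from fits import *
print(tri([('scene',260,284.4),('side',358.4,292.6),('w2',310,129.5)]))
w2=[('w2',(-50,0,93),(310,129.5)),('w2',(-50,-32,10),(281,119)),('w2',(60,-32,10),(282.5,220))]
for s in (wch+w2,och+wch*2+w2*3):
    p,r=fit(s,[591,-250,-.475]);print(p,r[-3:].round(1).tolist(),toW(p,(-50,0,93)))
p[:2]=np.array(p[:2])
Rt=toolR(np.pi+p[2],np.pi/4); ax=Rt.apply([1,0,0]); print(ax,Rt.apply([0,0,1]))
m=toW(p,(-26,0,69))[0]; g=m+19*ax; tcp=g+Rt.apply([0,0,2]); pre=tcp-Rt.apply([0,0,90])
from workcell import ctrl
print(tcp,pre);delta(ctrl.get_obs(),pre,Rt)
```

```text
[ 549.04159874 -227.24178705   85.19498288]
[ 5.91071349e+02 -2.49727519e+02 -4.79101545e-01] [[0.0, -0.6], [-1.2, -0.1], [0.0, 0.4]] [[ 546.70087608 -226.67841542   93.        ]]
[ 5.91331463e+02 -2.49930711e+02 -4.81069484e-01] [[0.1, -0.1], [-1.1, 0.1], [-0.1, 0.6]] [[ 547.00643566 -226.79433444   93.        ]]
[-0.62685055  0.32719778  0.70710678] [-0.62685055  0.32719778 -0.70710678]
[ 555.1185873  -231.02864198   81.02081528] [ 611.53513683 -260.47644221  144.66042559]
rotvec local [-0.002  0.783  0.006]  shift in current axes [-25.1  -7.6  79.2]  in target axes [-73.7  -7.4  38.4] q [-0.41  0.46  1.6   0.    1.08 -1.5 ] t 5.43
```

```bash
echo '[[[0, 0, 0], [0, 0.112, 0]], [[0, 0, 0], [0, 0.112, 0]], [[0, 0, 0], [0, 0.112, 0]], [[0, 0, 0], [0, 0.112, 0]], [[0, 0, 0], [0, 0.112, 0]]]' | python3 jog.py 54|grep -E "pos|ori"
echo '[[[0, 0, 0], [0, 0.112, 0]], [[0, 0, 0], [0, 0.111, 0]], [[-37, -3.7, 0], [0, 0, 0]], [[-37, -3.7, 0], [0, 0, 0]], [[0, 0, 0], [0, 0, 0]]]' | python3 jog.py |grep -E "pos|ori|wid"
echo '[[[0, 0, 19], [0, 0, 0]], [[0, 0, 19], [0, 0, 0]], [[0, 0, 0], [0, 0, 0]], [[0, 0, 0], [0, 0, 0]]]' | python3 jog.py |grep -E "pos|ori"
cat >> fits.py <<'E'
CH=(591.3,-249.9,-.480)
E
python3 - <<'E'
from fits import *
Rt=toolR(np.pi+CH[2],np.pi/4); ax=Rt.apply([1,0,0])
m=toW(CH,(-26,0,69))[0]; tcp=m+19*ax+Rt.apply([0,0,2])
from workcell import ctrl
delta(ctrl.get_obs(),tcp,Rt)
E
python3 snap.py wrist w3
```

```text
ee_pos: [593.8, -242.4, 224.9]
orientation: [-0.607, -2.514, -0.177]
ee_pos: [636.0, -273.4, 162.0]
orientation: [-0.555, -2.293, -0.232]
width: 54.1
ee_pos: [612.3, -260.5, 145.9]
orientation: [-0.556, -2.302, -0.23]
rotvec local [-0.004 -0.     0.004]  shift in current axes [-0.4  0.1 91.4]  in target axes [-0.4 -0.3 91.4] q [-0.43  0.97  1.04  0.03  1.92 -1.53] t 6.6
w3 6.65 [ 613.2 -261.   146.9] [-0.43  0.97  1.03  0.03  1.92 -1.53]
```

```bash
echo '[[[0, 0, 30], [0, 0, 0]], [[0, 0, 30], [0, 0, 0]], [[0, 0, 20], [0, 0, 0]], [[0, 0, 11], [0, 0, 0]], [[0, 0, 0], [0, 0, 0]]]' | python3 jog.py|grep -E "pos|ft"
echo '[[[0, 0, 0], [0, 0, 0]], [[0, 0, 0], [0, 0, 0]], [[0, 0, 0], [0, 0, 0]]]' | python3 jog.py 35|grep -E "pos|ft|wid"
python3 snap.py wrist w4
echo '[[[0, 0, 0], [0, 0, 0]], [[0, 0, 0], [0, 0, 0]], [[0, 0, 0], [0, 0, 0]]]' | python3 jog.py 15|grep -E "pos|f|wid"
python3 - <<'E'
from fits import *
Rt=toolR(np.pi+CH[2],np.pi/4); ax=Rt.apply([1,0,0])
m=toW(CH,(-26,0,69))[0]; tcp=m+19*ax+Rt.apply([0,0,2])
from workcell import ctrl
delta(ctrl.get_obs(),tcp,Rt)
E
```

```text
ee_pos: [554.9, -231.5, 81.5]
ft_force: [0.2, -0.2, 0.1]
ee_pos: [557.4, -232.9, 83.0]
ft_force: [-0.2, 0.7, 0.8]
width: 37.7
w4 7.3667 [ 557.1 -232.8   82.8] [-0.43  0.96  1.24  0.03  1.73 -1.53]
ee_pos: [556.3, -232.4, 82.2]
ft_force: [1.4, -0.4, 1.8]
width: 25.6
grasp_force: 30.0
rotvec local [-0.004  0.003  0.004]  shift in current axes [0.4 0.6 2. ]  in target axes [0.4 0.6 2. ] q [-0.43  0.96  1.24  0.03  1.73 -1.53] t 7.62
```

```bash
echo '[[[10, 0, 0], [0, 0, 0]], [[15, 0, 0], [0, 0, 0]], [[20, 0, 0], [0, 0, 0]], [[30, 0, 0], [0, 0, 0]], [[35, 0, 0], [0, 0, 0]]]' | python3 jog.py|grep -E "pos|ft|wid"
echo '[[[25, 0, 0], [0, 0, 0]], [[0, 0, 0], [0, -0.112, 0]], [[0, 0, 0], [0, -0.112, 0]], [[0, 0, 0], [0, -0.112, 0]], [[0, 0, 0], [0, -0.112, 0]]]' | python3 jog.py|grep -E "pos|f|wid"
echo '[[[0, 0, 0], [0, -0.112, 0]], [[0, 0, 0], [0, -0.112, 0]], [[0, 0, 0], [0, -0.113, 0]], [[0, 0, 0], [0, 0, 0]], [[0, 0, 0], [0, 0, 0]]]' | python3 jog.py|grep -E "pos|f|wid"
python3 - <<'E'
from fits import *
from workcell import ctrl
p=(612,-13.9,-.606)
a=np.pi+p[2];Rt=toolR(a)
delta(ctrl.get_obs(),toW(p,(70,0,210))[0],Rt)
E
```

```text
ee_pos: [485.6, -196.2, 159.0]
ft_force: [-0.6, -0.2, -1.2]
width: 25.2
ee_pos: [471.1, -188.7, 177.6]
ft_force: [-0.1, -0.1, -0.8]
width: 25.4
grasp_force: 30.0
ee_pos: [469.6, -187.8, 177.5]
ft_force: [0.1, -0.2, -1.2]
width: 25.2
grasp_force: 30.0
rotvec local [-0.    -0.001  0.132]  shift in current axes [-116.6  210.6  -32.6]  in target axes [-88.  224.1 -32.5] q [-0.4   0.34  1.94 -0.    0.87 -1.5 ] t 8.87
```

```bash
echo '[[[0, 0, -32], [0, 0, 0.066]], [[-15, 37, 0], [0, 0, 0.066]], [[-15, 37, 0], [0, 0, 0]], [[-15, 37, 0], [0, 0, 0]], [[-15, 37, 0], [0, 0, 0]]]' | python3 jog.py|grep -E "pos|f|wid"
echo '[[[-15, 37, 0], [0, 0, 0]], [[-13, 37, 0], [0, 0, 0]], [[0, 0, 0], [0, 0, 0]], [[0, 0, 0], [0, 0, 0]]]' | python3 jog.py|grep -E "pos|f|wid"
python3 snap.py wrist w5
python3 - <<'E'
from fits import *
print(proj('w5',toW((612,-13.9,-.606),[(-37.5,-27.5,8),(37.5,27.5,8)])))
E
```

```text
ee_pos: [605.3, -98.2, 209.3]
ft_force: [-0.0, -0.3, -1.4]
width: 25.4
grasp_force: 30.0
ee_pos: [670.0, -52.7, 208.1]
ft_force: [-0.2, -0.8, -0.8]
width: 25.5
grasp_force: 30.0
w5 9.6667 [668.5 -53.7 208. ] [-0.1   0.52  1.54 -0.    1.08 -1.06]
[[287.19277765  56.08900379]
 [344.83675134 137.93578118]]
```

View pics/w5.png

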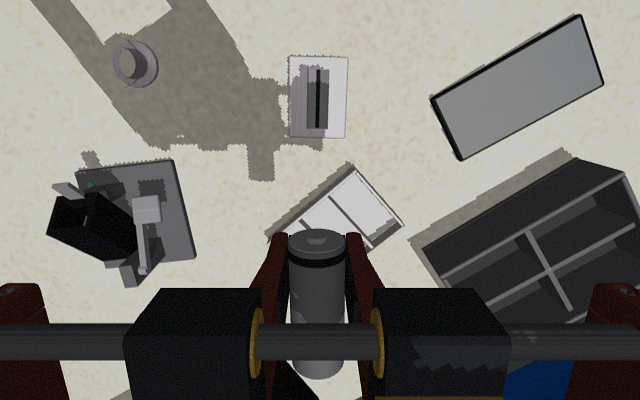

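Run:
```python
from fits import *
w5=[('w5',(-37.5,-27.5,8),(289,55.5)),('w5',(-37.5,27.5,8),(348.5,57.5)),('w5',(37.5,27.5,8),(345.5,138.5)),('w5',(37.5,-27.5,8),(289,137.5)),('w5',(-25,0,38),(318.3,68)),('w5',(25,0,38),(317.3,129))]
for s in(w5,w5*2+wre[1:]): p,r=fit(s,[612,-14,-.606]);print(p,r[:6].round(1).tolist())
from workcell import ctrl
Rt=toolR(np.pi+p[2]);o=ctrl.get_obs();g=o["ee_pos"]
delta(o,toW(p,(-17.5,0,46))[0],Rt)
# cell button as held
print(proj('w5',g+Rt.apply([[ -2+0,0,-2]])),proj('w5',g+Rt.apply([[15,0,-2],[18,0,-2]])))
```

```text
[612.54582551 -13.2114666   -0.62320393] [[-0.2, 0.1], [0.1, -0.6], [-0.4, -0.0], [0.1, -0.2], [0.3, 1.3], [0.1, -0.3]]
[612.40244304 -13.25459142  -0.62020428] [[-0.4, 0.1], [-0.1, -0.8], [-0.4, -0.2], [0.1, -0.2], [0.0, 1.2], [0.0, -0.4]]
rotvec local [-0.002 -0.001  0.015]  shift in current axes [ 86.5   1.8 162.1]  in target axes [ 86.7   0.3 162. ] q [-0.1   0.52  1.54 -0.    1.08 -1.06] t 9.67
[[315.10153185 273.51752847]] [[315.69503615 239.86072565]
 [315.80368952 233.69914435]]
```

```bash
echo '[[[29, 0.1, 20], [0, 0, 0.016]], [[29, 0.1, 35], [0, 0, 0]], [[29, 0.1, 35], [0, 0, 0]], [[0, 0, 35], [0, 0, 0]], [[0, 0, 20], [0, 0, 0]]]' | python3 jog.py|grep -E "pos|f|wid"
echo '[[[0, 0, 0], [0, 0, 0]], [[0, 0, 0], [0, 0, 0]]]' | python3 jog.py|grep -E "pos|f|wid"
python3 - <<'E'
from fits import *
from workcell import ctrl
p=(612.5,-13.2,-.6215)
delta(ctrl.get_obs(),toW(p,(-17.5,0,46))[0],toolR(np.pi+p[2]))
E
```

```text
ee_pos: [597.5, -6.7, 66.9]
ft_force: [-0.3, -0.0, -0.9]
width: 25.6
grasp_force: 30.0
ee_pos: [600.4, -7.3, 69.3]
ft_force: [0.9, -0.7, -1.6]
width: 25.4
grasp_force: 30.0
rotvec local [-0.002 -0.001 -0.003]  shift in current axes [ 4.2  2.3 23.3]  in target axes [ 4.2  2.2 23.3] q [-0.03  0.62  1.77 -0.    0.75 -0.98] t 10.25
```

```bash
echo '[[[0, 0, 0], [0, 0, 0]], [[0, 0, 0], [0, 0, 0]], [[0, 0, 0], [0, 0, 0]], [[0, 0, 0], [0, 0, 0]]]' | python3 jog.py|grep -E "pos|f|wid"
python3 - <<'E'
from fits import *
from workcell import ctrl
p=(612.5,-13.2,-.6215)
delta(ctrl.get_obs(),toW(p,(-17.5,0,46))[0],toolR(np.pi+p[2]))
E
```

```text
ee_pos: [602.3, -6.6, 71.3]
ft_force: [0.4, 1.5, -1.5]
width: 24.9
grasp_force: 30.0
rotvec local [ 0.001  0.004 -0.002]  shift in current axes [ 5.4  0.6 25.3]  in target axes [ 5.3  0.6 25.3] q [-0.03  0.62  1.77 -0.    0.75 -0.98] t 10.58
```

```bash
echo '[[[5.3, 0.6, 8], [0, 0, 0]], [[0, 0, 8], [0, 0, 0]], [[0, 0, 4], [0, 0, 0]], [[0, 0, 0], [0, 0, 0]], [[0, 0, 0], [0, 0, 0]]]' | python3 jog.py|grep -E "pos|f|wid"
echo '[[[0, 0, 3], [0, 0, 0]], [[0, 0, 0], [0, 0, 0]], [[0, 0, 0], [0, 0, 0]]]' | python3 jog.py|grep -E "pos|f|wid"
python3 - <<'E'
from fits import *
from workcell import ctrl
p=(612.5,-13.2,-.6215)
delta(ctrl.get_obs(),toW(p,(-17.5,0,46))[0],toolR(np.pi+p[2]))
E
python3 snap.py scene s6;python3 snap.py side d6;python3 snap.py wrist w6
```

```text
ee_pos: [597.1, -2.7, 49.3]
ft_force: [0.1, -0.6, -1.0]
width: 25.7
grasp_force: 30.0
ee_pos: [598.6, -2.4, 47.5]
ft_force: [1.8, 4.2, 2.9]
width: 25.2
grasp_force: 30.0
rotvec local [ 0.002  0.004 -0.001]  shift in current axes [-0.1 -0.7  1.5]  in target axes [-0.1 -0.7  1.5] q [-0.02  0.65  1.78 -0.    0.7  -0.97] t 11.25
s6 11.3 [598.6  -2.4  47.5] [-0.02  0.65  1.78 -0.    0.7  -0.97]
d6 11.35 [598.6  -2.4  47.5] [-0.02  0.65  1.78 -0.    0.7  -0.97]
w6 11.4 [598.6  -2.4  47.5] [-0.02  0.65  1.78 -0.    0.7  -0.97]
```

```bash
echo '[[[0, 0.8, 0], [0, 0, 0]], [[0, 0, 0.7], [0, 0, 0]], [[0, 0, 0], [0, 0, 0]], [[0, 0, 0], [0, 0, 0]]]' | python3 jog.py|grep -E "pos|f"
echo '[[[0, 0.5, 0], [0, 0, 0]], [[0, 0, 0], [0, 0, 0]], [[0, 0, 0], [0, 0, 0]]]' | python3 jog.py|grep -E "pos|f"
```

```text
ee_pos: [598.6, -2.2, 47.2]
ft_force: [-0.1, 3.4, 10.2]
grasp_force: 30.0
ee_pos: [598.7, -2.1, 47.2]
ft_force: [-0.9, -0.1, 11.0]
grasp_force: 29.9
```

```bash
echo '[[[0, 0, 0], [0, 0, 0]], [[0, 0, 0], [0, 0, 0]], [[0, 0, 0], [0, 0, 0]], [[0, 0, 0], [0, 0, 0]], [[0, 0, 0], [0, 0, 0]]]' | python3 jog.py 50|grep -E "pos|f|wid"
python3 snap.py scene s7;python3 snap.py side d7;python3 snap.py wrist w7
python3 - <<'E'
from h import *
w=cv2.imread("pics/w7.png");s=cv2.imread("pics/s7.png");d=cv2.imread("pics/d7.png")
a=np.zeros((600,800,3),np.uint8)
a[:,:400]=crop(w,260,180,100,150,4);a[:300,400:]=crop(s,290,190,80,60,5);a[300:,400:]=crop(d,305,180,80,60,5);cv2.imwrite("pics/m4.png",a)
E
```

```text
ee_pos: [597.8, -1.9, 45.8]
ft_force: [0.4, 0.5, 0.4]
width: 49.7
grasp_force: 0.0
s7 12.45 [597.9  -1.8  45.9] [-0.02  0.66  1.78 -0.    0.7  -0.97]
d7 12.5 [598.   -1.8  46. ] [-0.02  0.66  1.78 -0.    0.7  -0.97]
w7 12.55 [598.1  -1.8  46. ] [-0.02  0.66  1.78 -0.    0.7  -0.97]
```

View pics/m4.png

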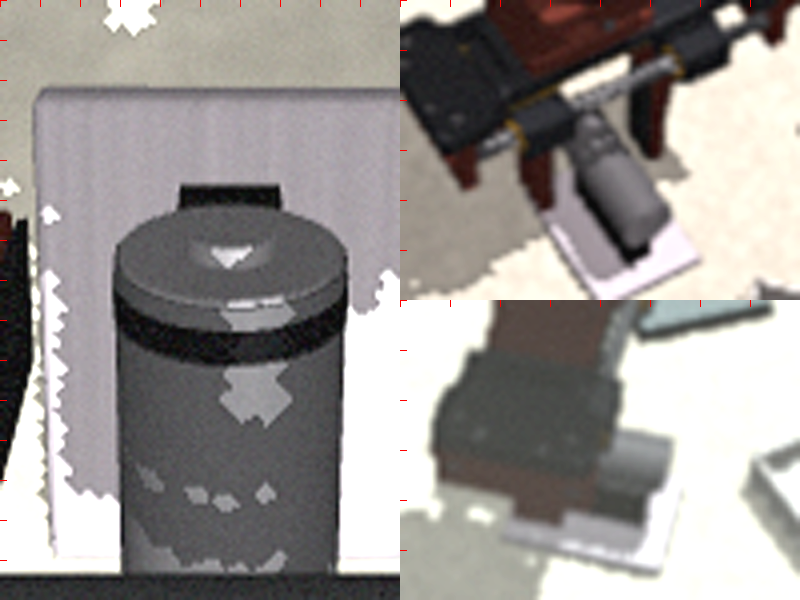

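```bash
python3 - <<'E'
from fits import *
from workcell import ctrl
o=ctrl.get_obs();Rt=R.from_rotvec(o["orientation"])
for d in(11,13,15,17): print(d,proj('w7',o["ee_pos"]+Rt.apply([[d,0,-2],[d,0,-15]])).round(1).tolist())
E
echo '[[[-6.5, 0, 0], [0, 0, 0]], [[-6, 0, 0], [0, 0, 0]], [[0, 0, 0], [0, 0, 0]], [[0, 0, 0], [0, 0, 0]]]' | python3 jog.py|grep -E "pos|f|wid"
echo '[[[0, 0, 0], [0, 0, 0]], [[0, 0, 0], [0, 0, 0]], [[0, 0, 0], [0, 0, 0]], [[0, 0, 0], [0, 0, 0]]]' | python3 jog.py 15|grep -E "pos|f|wid"
```

```text
11 [[318.8, 249.5], [319.0, 263.4]]
13 [[318.9, 245.4], [319.0, 259.1]]
15 [[318.9, 241.4], [319.0, 254.7]]
17 [[318.9, 237.3], [319.1, 250.4]]
ee_pos: [609.0, -9.4, 46.3]
ft_force: [-0.2, 0.8, 0.4]
width: 49.9
grasp_force: 0.0
ee_pos: [608.3, -8.9, 46.2]
ft_force: [-0.4, -0.5, -0.0]
width: 27.1
grasp_force: 0.0
```

```bash
echo '[[[0, 0, 0], [0, 0, 0]], [[0, 0, 0], [0, 0, 0]]]' | python3 jog.py 15|grep -E "pos|f|wid"
echo '[[[0, 0, -15], [0, 0, 0]], [[0, 0, -30], [0, 0, 0]], [[0, 0, -40], [0, 0, 0]], [[0, 0, -40], [0, 0, 0]], [[0, 0, -35], [0, 0, 0]]]' | python3 jog.py|grep -E "pos|f|wid"
python3 - <<'E'
from fits import *
from workcell import ctrl
p=(553,250.8,-.839)
delta(ctrl.get_obs(),toW(p,(95,0,210))[0],toolR(np.pi+p[2]))
E
```

```text
ee_pos: [608.3, -9.0, 46.2]
ft_force: [-0.3, -0.3, -0.1]
width: 25.3
grasp_force: 30.0
ee_pos: [607.9, -8.9, 208.3]
ft_force: [1.3, 0.2, -1.1]
width: 25.3
grasp_force: 30.0
rotvec local [0.001 0.002 0.216]  shift in current axes [103.3 158.5  -1.9]  in target axes [134.9 132.7  -1.7] q [-0.03  0.43  1.69 -0.    1.01 -0.98] t 13.8
```

```bash
echo '[[[20.6, 31.7, 0], [0, 0, 0]], [[20.6, 31.7, 0], [0, 0, 0]], [[20.6, 31.7, 0], [0, 0, 0]], [[20.6, 31.7, 0], [0, 0, 0]], [[20.6, 31.7, 0], [0, 0, 0]]]' | python3 jog.py|grep -E "pos|f|wid"
echo '[[[0, 0, 0], [0, 0, 0.108]], [[0, 0, 0], [0, 0, 0.108]], [[0, 0, 0], [0, 0, 0]], [[0, 0, 0], [0, 0, 0]]]' | python3 jog.py|grep -E "pos|f|wid"
python3 snap.py wrist w8
python3 - <<'E'
from fits import *
w=cv2.imread("pics/w8.png")
cv2.imwrite("pics/m5.png",crop(w,220,10,200,150,4))
print(proj('w8',toW((553,250.8,-.839),[(-37,-17,53),(-37,17,53),(28,0,65),(28,0,70),(63,0,70)])))
E
```

```text
ee_pos: [616.5, 181.5, 206.1]
ft_force: [0.3, -0.4, -0.1]
width: 25.3
grasp_force: 30.0
ee_pos: [616.6, 179.9, 205.8]
ft_force: [-0.3, -0.5, -1.5]
width: 25.4
grasp_force: 30.0
w8 14.6 [616.7 179.6 205.8] [ 0.27  0.49  1.62 -0.    1.04 -0.47]
[[296.94745062  15.71541614]
 [341.12895868  15.93471979]
 [318.57562148 103.69580913]
 [318.60679229 104.04396446]
 [318.32907708 148.68021206]]
```

View pics/m5.png

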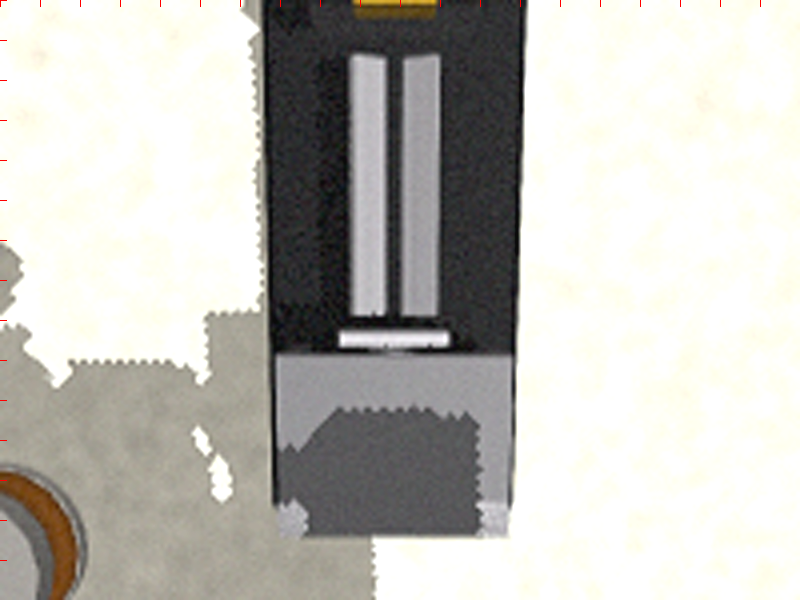

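Run:
```python
from fits import *
q=lambda u,v:(u/4+220,v/4+10)
w8=[('w8',(28,0,70),q(395,354)),('w8',(63,0,70),q(394,536)),('w8',(24,0,59),q(394,331)),('w8',(24,-11,59),q(339,331)),('w8',(24,11,59),q(449,331))]
for y,u in((-29,262),(29,527)): w8.append(('w8',(-30,y,10),None)) if 0 else None
p,r=fit(w8,[553,251,-.839]);print(p,r.round(1).tolist())
w8+= [('w8',(-41,0,53),proj('w8',toW(p,(-41,0,53))[0]))]*0
print(proj('w8',toW(p,[(-30,-29,10),(-30,29,10),(20,-29,10),(20,29,10)])), "base edges seen", q(264,20),q(526,20),q(270,300),q(519,300))
```

```text
[550.13224762 253.76196462  -0.8345545 ] [[-0.1, 0.1], [0.0, -0.4], [0.0, 0.1], [0.1, 0.1], [0.0, 0.1]]
[[285.75821925  28.29825743]
 [351.04148871  28.30345536]
 [287.13808266  87.06668863]
 [349.46919991  87.07899295]] base edges seen (286.0, 15.0) (351.5, 15.0) (287.5, 85.0) (349.75, 85.0)
```

```bash
cat >> fits.py <<'E'
HO=(550.1,253.8,-.8345)
def seatpose(Fx,Fz,th,y=0,g=38.5):
    c,s=np.cos(th),np.sin(th)
    return toW(HO,(Fx-g*c-2*s,y,Fz+g*s-2*c))[0],toolR(np.pi+HO[2],th)
def where(o,g=38.5): # F and lean in the holder frame from the measured pose
    Rt=R.from_rotvec(o["orientation"]);X=Rt.apply([[1,0,0]])[0]
    F=np.array(o["ee_pos"])+Rt.apply([0,0,-2])-g*X
    q=R.from_euler('z',-HO[2]).apply(F-[HO[0],HO[1],0]);print("F",q.round(1),"lean",np.arcsin(X[2]).round(3),"f_holder",R.from_euler('z',-HO[2]).apply(o["ft_force"]).round(1),"t",round(o["t"],2))
E
echo '[[[0, 0, 0], [0, 0.106, 0]], [[0, 0, 0], [0, 0.106, 0]], [[0, 0, 0], [0, 0.106, 0]], [[0, 0, 0], [0, 0.106, 0]], [[0, 0, 0], [0, 0.106, 0]]]' | python3 jog.py|grep -E "pos"
echo '[[[0, 0, 0], [0, 0, 0]], [[0, 0, 0], [0, 0, 0]]]' | python3 jog.py|grep -E "pos"
python3 - <<'E'
from fits import *
from workcell import ctrl
o=ctrl.get_obs();delta(o,*seatpose(17,120,.53));where(o)
E
```

```text
ee_pos: [617.7, 179.1, 207.1]
ee_pos: [617.3, 178.2, 204.8]
rotvec local [ 0.003  0.004 -0.005]  shift in current axes [ 68.7   0.3 117.4]  in target axes [ 68.3   1.  117.7] q [ 0.08  0.64  1.45  0.42  1.41 -0.79] t 15.18
F [135.5  -1.2 187.1] lean 0.526 f_holder [-0.7  0.1 -1.3] t 15.18
```

```bash
echo '[[[17.2, 0.2, 29.4], [0, 0.002, -0.004]], [[17.2, 0.2, 29.4], [0, 0.002, 0]], [[17.2, 0.2, 29.4], [0, 0, 0]], [[17.2, 0.2, 29.4], [0, 0, 0]], [[0, 0, 0], [0, 0, 0]]]' | python3 jog.py|grep -E "pos"
echo '[[[0, 0, 0], [0, 0, 0]], [[0, 0, 0], [0, 0, 0]], [[0, 0, 0], [0, 0, 0]]]' | python3 jog.py|grep -E "pos"
python3 - <<'E'
from fits import *
from workcell import ctrl
o=ctrl.get_obs();where(o);delta(o,*seatpose(17,60,.53));delta(o,*seatpose(17,46,.53))
E
```

```text
ee_pos: [531.7, 271.6, 137.2]
ee_pos: [539.2, 268.6, 140.7]
F [ 15.9   2.  122.9] lean 0.53 f_holder [-0.1 -0.1 -0.8] t 15.85
rotvec local [0.005 0.    0.002]  shift in current axes [-32.7  -2.3  53.8]  in target axes [-32.7  -1.9  53.8] q [ 0.23  0.64  1.63  0.5   1.19 -0.77] t 15.85
rotvec local [0.005 0.    0.002]  shift in current axes [-39.8  -2.3  65.9]  in target axes [-39.8  -1.9  65.8] q [ 0.23  0.64  1.63  0.5   1.19 -0.77] t 15.85
```

```bash
echo '[[[-16.3, -1.1, 26.9], [0, 0, 0]], [[-10.3, -0.8, 16.9], [0, 0, 0]], [[-6, 0, 10], [0, 0, 0]], [[0, 0, 0], [0, 0, 0]], [[0, 0, 0], [0, 0, 0]]]' | python3 jog.py|grep -E "pos"
echo '[[[0, 0, 0], [0, 0, 0]], [[0, 0, 0], [0, 0, 0]], [[0, 0, 0], [0, 0, 0]], [[0, 0, 0], [0, 0, 0]]]' | python3 jog.py|grep -E "pos|ft"
python3 - <<'E'
from fits import *
from workcell import ctrl
o=ctrl.get_obs();where(o);delta(o,*seatpose(17,46,.53))
E
python3 snap.py wrist w9;python3 snap.py scene s9;python3 snap.py side d9
python3 - <<'E'
from h import *
w=cv2.imread("pics/w9.png");s=cv2.imread("pics/s9.png");d=cv2.imread("pics/d9.png")
a=np.zeros((600,800,3),np.uint8)
a[:,:400]=crop(w,260,180,100,150,4);a[:300,400:]=crop(s,310,110,80,60,5);a[300:,400:]=crop(d,245,105,80,60,5);cv2.imwrite("pics/m6.png",a)
E
```

```text
ee_pos: [537.8, 266.6, 76.8]
ee_pos: [537.7, 267.1, 77.4]
ft_force: [-1.1, 0.4, -1.1]
F [16.  -0.2 59.7] lean 0.531 f_holder [-1.1 -0.6 -1.1] t 16.6
rotvec local [ 0.004 -0.001  0.001]  shift in current axes [-7.8  0.2 11.3]  in target axes [-7.8  0.2 11.3] q [ 0.22  0.73  1.65  0.52  1.1  -0.83] t 16.6
w9 16.65 [537.6 267.1  77.3] [ 0.22  0.73  1.65  0.52  1.1  -0.83]
s9 16.7 [537.4 267.1  77.1] [ 0.22  0.73  1.65  0.52  1.1  -0.83]
d9 16.75 [537.3 267.1  76.9] [ 0.22  0.73  1.65  0.52  1.1  -0.83]
```

```bash
echo '[[[-4, 0.1, 6], [0, 0, 0]], [[-4, 0.1, 5.5], [0, 0, 0]], [[0, 0, 0], [0, 0, 0]], [[0, 0, 0], [0, 0, 0]], [[0, 0, 0], [0, 0, 0]]]' | python3 jog.py|grep -E "pos|ft|wid"
python3 - <<'E'
from fits import *
from workcell import ctrl
o=ctrl.get_obs();where(o);delta(o,*seatpose(17,46,.53))
E
```

```text
ee_pos: [537.9, 266.3, 62.3]
ft_force: [0.8, 0.4, -0.4]
width: 25.2
F [16.8 -0.6 44.4] lean 0.532 f_holder [ 0.2  0.9 -0.4] t 17.17
rotvec local [ 0.002 -0.002  0.   ]  shift in current axes [ 0.6  0.6 -1.4]  in target axes [ 0.6  0.6 -1.4] q [ 0.22  0.75  1.65  0.52  1.09 -0.84] t 17.17
```

```bash
echo '[[[-1.7, 0.3, -2.1], [0, 0, 0]], [[-2.2, 0.3, -1.3], [0, 0, 0]], [[0, 0, 0], [0, 0, 0]], [[0, 0, 0], [0, 0, 0]]]' | python3 jog.py|grep -E "ft|wid"
python3 -c "
from fits import *
from workcell import ctrl
where(ctrl.get_obs())"
echo '[[[-1.7, 0, -1], [0, 0, 0]], [[-1.7, 0, -1], [0, 0, 0]], [[0, 0, 0], [0, 0, 0]], [[0, 0, 0], [0, 0, 0]]]' | python3 jog.py|grep -E "ft|wid"
python3 -c "
from fits import *
from workcell import ctrl
where(ctrl.get_obs())"
```

```text
ft_force: [-2.2, 1.5, -0.8]
width: 25.5
F [21.6 -0.2 45.7] lean 0.533 f_holder [-2.6 -0.6 -0.8] t 17.5
ft_force: [-4.2, 2.6, -0.7]
width: 25.6
F [25.3 -0.2 45.7] lean 0.533 f_holder [-4.8 -1.3 -0.7] t 17.83
```

```bash
echo '[[[-1.9, 0, -1.1], [0, 0, 0]], [[-1.9, 0, -1.1], [0, 0, 0]], [[0, 0, 0], [0, 0, 0]], [[0, 0, 0], [0, 0, 0]], [[0, 0, 0], [0, 0, 0]]]' | python3 jog.py|grep -E "wid"
python3 -c "
from fits import *
from workcell import ctrl
where(ctrl.get_obs())"
echo '[[[0, 0, 0], [0, 0, 0]], [[0, 0, 0], [0, 0, 0]]]' | python3 jog.py|grep -E "wid"
python3 - <<'E'
from fits import *
from workcell import ctrl
o=ctrl.get_obs();where(o)
# tipping rows: keep top-corner x
Fx0=29.5;prev=None
for th in np.linspace(.53,0,6):
    p,Rt=seatpose(Fx0+13*np.sin(.53)-13*np.sin(th),45.7-.7*(1-th/.53),th)
    if prev is not None: print(prev[1].inv().apply(p-prev[0]).round(2))
    prev=p,Rt
E
```

```text
width: 25.2
F [28.9 -0.2 45.8] lean 0.535 f_holder [-8.  -1.3 -0.3] t 18.25
width: 25.0
F [28.9 -0.3 45.7] lean 0.535 f_holder [-7.7  0.   0.1] t 18.42
[-1.55 -0.    3.56]
[-1.66  0.    3.66]
[-1.73 -0.    3.78]
[-1.79  0.    3.91]
[-1.81  0.    4.06]
```

```bash
echo '[[[-1.2, 0, -0.7], [0, 0, 0]], [[-1.6, 0, 3.6], [0, -0.106, 0]], [[-1.7, 0, 3.7], [0, -0.106, 0]], [[0, 0, 0], [0, 0, 0]], [[0, 0, 0], [0, 0, 0]]]' | python3 jog.py|grep -E "wid"
python3 -c "
from fits import *
from workcell import ctrl
where(ctrl.get_obs())"
```

```text
width: 25.5
F [31.5 -0.4 45.4] lean 0.322 f_holder [-8.  -1.  -0.4] t 18.83
```

```bash
echo '[[[-2.5, 0, 3.6], [0, -0.106, 0]], [[0, 0, 0], [0, 0, 0]], [[0, 0, 0], [0, 0, 0]]]' | python3 jog.py|grep -E "wid"
python3 -c "
from fits import *
from workcell import ctrl
where(ctrl.get_obs())"
echo '[[[-1.8, 0, 3.9], [0, -0.106, 0]], [[0, 0, 0], [0, 0, 0]], [[0, 0, 0], [0, 0, 0]]]' | python3 jog.py|grep -E "wid"
python3 -c "
from fits import *
from workcell import ctrl
where(ctrl.get_obs())"
```

```text
width: 25.3
F [33.7 -0.5 44.9] lean 0.216 f_holder [-9.2 -0.9 -1.6] t 19.08
width: 25.4
F [35.2 -0.4 44.6] lean 0.11 f_holder [-9.   0.1 -1.8] t 19.33
```

```bash
echo '[[[-1.8, 0.2, 3.6], [0, -0.108, 0]], [[0, 0, 0], [0, 0, 0]], [[0, 0, 0], [0, 0, 0]]]' | python3 jog.py|grep -E "wid"
python3 -c "
from fits import *
from workcell import ctrl
where(ctrl.get_obs())"
```

```text
width: 25.4
F [36.9  0.6 45.5] lean 0.001 f_holder [-10.7   0.1   1.1] t 19.58
```

```bash
echo '[[[2, 0, 0.3], [0, 0, 0]], [[2, 0, 0], [0, 0, 0]], [[0, 0, 0], [0, 0, 0]], [[0, 0, 0], [0, 0, 0]]]' | python3 jog.py|grep -E "wid"
python3 -c "
from fits import *
from workcell import ctrl
where(ctrl.get_obs())"
echo '[[[1, 0, 0.3], [0, 0, 0]], [[0, 0, 0], [0, 0, 0]], [[0, 0, 0], [0, 0, 0]]]' | python3 jog.py|grep -E "wid"
python3 -c "
from fits import *
from workcell import ctrl
where(ctrl.get_obs())"
```

```text
width: 25.3
F [34.   0.7 45.5] lean 0.001 f_holder [-9.4 -0.7  2.7] t 19.92
width: 25.3
F [33.5  0.8 45.3] lean 0.001 f_holder [-7.  -0.5  3.2] t 20.17
```

```bash
echo '[[[1.2, 0, 0.3], [0, 0, 0]], [[0, 0, 0], [0, 0, 0]], [[0, 0, 0], [0, 0, 0]]]' | python3 jog.py|grep -E "wid"
python3 -c "
from fits import *
from workcell import ctrl
where(ctrl.get_obs())"
echo '[[[1, 0, 0], [0, 0, 0]], [[0, 0, 0], [0, 0, 0]], [[0, 0, 0], [0, 0, 0]]]' | python3 jog.py|grep -E "wid"
python3 -c "
from fits import *
from workcell import ctrl
where(ctrl.get_obs())"
```

```text
width: 25.3
F [32.6  1.  45.2] lean 0.0 f_holder [-6.4 -1.6  4.7] t 20.42
width: 25.2
F [31.9  1.1 45.2] lean 0.0 f_holder [-5.  -0.5  5. ] t 20.67
```

```bash
echo '[[[0, 0, 0], [0, 0, 0]], [[0, 0, 0], [0, 0, 0]], [[0, 0, 0], [0, 0, 0]], [[0, 0, 0], [0, 0, 0]]]' | python3 jog.py 48|grep -E "f|wid"
echo '[[[0, 0, -15], [0, 0, 0]], [[0, 0, -30], [0, 0, 0]], [[0, 0, -40], [0, 0, 0]], [[-25, 0, -32], [0, 0, 0]], [[-35, 0, -20], [0, 0, 0]]]' | python3 jog.py|grep -E "pos|f|wid"
echo '[[[-30, 0, 0], [0, 0, 0]], [[0, 0, 0], [0, 0, 0]], [[0, 0, 0], [0, 0, 0]], [[0, 0, 0], [0, 0, 0]]]' | python3 jog.py|grep -E "pos|f|wid"
python3 snap.py wrist wa;python3 snap.py scene sa;python3 snap.py side da
python3 - <<'E'
from fits import *
pr=proj('wa',toW(HO,[(-34,0,45),(0,0,58),(28,0,70)]));print(pr)
w=cv2.imread("pics/wa.png");s=cv2.imread("pics/sa.png");d=cv2.imread("pics/da.png")
a=np.zeros((600,800,3),np.uint8);y=int(np.clip(pr[1,1]-75,0,250))
a[:,:400]=crop(w,270,y,100,150,4);a[:300,400:]=crop(s,310,110,80,60,5);a[300:,400:]=crop(d,245,115,80,60,5);cv2.imwrite("pics/m7.png",a);print(y)
E
```

```text
ft_force: [0.4, -0.2, -0.7]
width: 46.8
grasp_force: 0.0
ee_pos: [586.3, 215.6, 183.0]
ft_force: [1.8, 0.5, -0.2]
width: 48.1
grasp_force: 0.0
ee_pos: [605.3, 191.8, 178.7]
ft_force: [-1.0, -0.1, 0.3]
width: 48.0
grasp_force: 0.0
wa 21.8 [605.  192.2 178.5] [ 0.29  0.51  1.65  0.    0.98 -0.45]
sa 21.85 [604.9 192.5 178.5] [ 0.29  0.51  1.65  0.    0.98 -0.45]
da 21.9 [604.9 192.6 178.6] [ 0.29  0.51  1.65  0.    0.98 -0.45]
[[318.93895627  34.51628435]
 [319.00011547  83.12222542]
 [319.064872   124.03962495]]
8
```

View pics/m7.png

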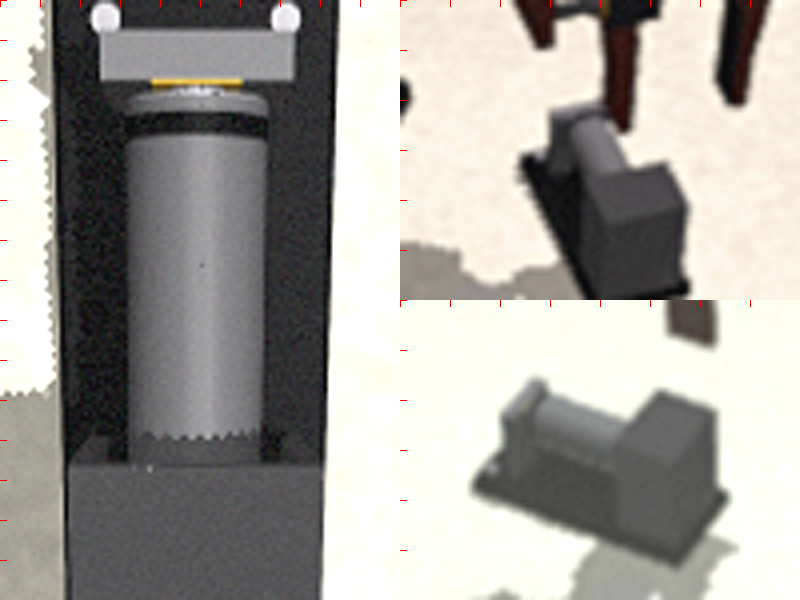

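The wrist crop shows the cell straight in the bay: its button, at crop (200, 88), sits against the gold contact inside the wall, and its flat end is under the lip at row 465. The scene and side crops show it level, with the gripper clear.

```bash
echo '[[[0, 0, 0], [0, 0, 0]], [[0, 0, 0], [0, 0, 0]]]' | python3 jog.py|grep -E "f"; python3 -c "
from workcell import ctrl
print(ctrl.close_job())"
```

```text
ft_force: [-1.1, -0.5, 0.3]
grasp_force: 0.0
the job is handed in; nothing more can be done
None
```

The job is handed in at about 22 s of the 64 s allowed: I pressed the ejector lever down, took the cell out, laid it in the V-rest and released it, then loaded it into the holder. The last pictures show it lying level, with its button against the contact wall and the gripper clear; the hand-in returned no verdict.

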